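# Clamp the last box panel

### The arm

A 6-joint arm with a two-finger parallel gripper is mounted at the origin on the work surface. World frame = base frame: x ahead of the robot, y to its left, z up, the work surface at z = 0. Lengths are in mm, angles in rad, forces in N, time in s.
With the tool pointing down it reaches from about 375 to 825 mm from the base axis. Payload 5.5 kg.
Tool frame: the origin (TCP) lies on the front face of the gripper's body, between the roots of the fingers; the fingertips stand arm.tip_reach ahead of it and the grasp point (between the pads) lies 54 mm ahead of it (arm.tip_reach is the distance from the TCP to the fingertips, in mm); z points along the fingers, y is the line along which they close (so a half turn about z gives the same grasp; the last joint's range is limited). The gripper opens to 85 mm and grips with 20 to 120 N. Pads are 22 mm wide; open, the fingers measure 114 mm over their backs; the gripper's body (76 mm by 85 mm) begins 54 mm behind the grasp point. The pads swing forward as they close: fully open they stand 13 mm farther back than shut.
Start: joints at [1.153, 0.314, -0.047, 1.21, 0, 1.571], TCP at [243.447, 548.387, 303.899] pointing down, gripper open.
Joint ranges: [-2.67, 2.67], [-0.69, 1.73], [-1.03, 1.25], [-2.08, 2.16], [-1.42, 1.45], [-3.14, 3.14]. Speed limits (rad/s): [2.39, 2.39, 3.01, 3.14, 3.14, 3.14].

### API

Orientations are given as a rotation vector (axis times angle).
In Python, from bench import arm, eyes, job gives the robot as it stands.
- The arm moves only by the tool drive_tool, never from a script. Its argument "deltas" is a list of rows, each a list of 7 numbers: the turn, a rotation vector about the tool's x, y, z as a fraction of full scale, then the shift along the tool's x, y, z as a fraction of full scale, then the gripper's target within -1 to 1 (shut at 1, half-way at 0, fully open at -1). In form: [[rx, ry, rz, x, y, z, jaw], ...]. A call has 1 to 20 rows; each row is the pose to reach, as a shift and turn from the pose commanded when the call began, along the tool's axes at that moment, turning the shorter way round; what a row does not reach only later rows make up. Full scale, the value 1, is 0.25 m for a shift and pi rad for a turn. A row lasts 1/12 s, in which the tool goes at most 41.7 mm and 7.16 degrees, less where a joint would pass 70% of its speed; a pose out of reach is approached as far as the arm can. A call with a number of a shift or a turn outside -1 to 1 is refused whole. A call with a gripper value outside its range is refused whole. The fingers move at their own pace and stop on an object; "force" is the grip in N (left out, the last holds). Time passes only in rows, so rows that repeat a pose let the fingers close. It gives the time, the measured TCP pose, the force, the opening and the grip force at its end, in the units of the state.
- arm.read_state(): the state, without advancing time (a new reading comes with each control period).
- eyes.camera(name): name is "side" or "top" or "wrist"; returns the picture (384x512x3 uint8, blue, green, red); there is no depth.
- eyes.get_calibration(name): a dict with "camera_matrix" (3x3 intrinsics, pixels), "R" (3x3) and "t" (3): a world point X has camera coordinates R X + t. Camera axes: x right, y down, z forward; pixel columns grow to the right and rows downward; lengths in mm; the calibration is good to about 2 mm. A picture is of the moment at which its call begins: read the wrist's pose just before it. get_calibration takes no time and is no camera call; for the wrist camera it gives the pose at the moment of the call.
- job.hand_in(): hands the job in; it is judged then, once.
The state is a dict: "time_s": time; "joints": joint angles; "joint_velocities": joint speeds; "joint_torque": joint torques, N m; "tool_pos": TCP position; "orientation": TCP orientation; "wrist_force": force on the tool from outside, world axes, zero at the start; "moment": the same for the moment, N m; "width": opening from 0.0 (shut) to 1.0 (fully open); "finger_force": force on a finger pad.
Only numpy, scipy, OpenCV 4.12 (cv2) and the standard library are available. Lean on these libraries where they do the work, as an engineer would, in place of code of your own. Each camera call takes 0.05 s, during which the arm holds its last target. There are 200 camera calls.

### The job

In the row of four panel clamps on the cigar-box bench, one cedar panel still sticks out towards you and its clamp is open. Push that panel gently fully home against its end stop, then turn its clamp's knob clockwise until the foot holds the panel with 20 N, give or take 5 (firm, not crushed: never press the panel with more than 40 N), and let go. Do not touch the three neighbouring clamps and leave the other things on the bench where they are.

Things in the scene. Friction and masses are not known exactly. Their poses are not given: they have to be found in the camera images.
- clamp: the open clamp bay, fixed, in any place of a row of four alike at 66 mm pitch. Origin under the middle of its grey base (130 x 64 x 26 high), 12 mm over the bench on a steel plinth (150 x 380); x away from the robot, along the panel's slide, y along the row. Front face at x = -65; 10 mm high side guides leave 47 mm for the panel. Head overhangs at x 5 to 65, y +-20, z 68 to 86.
- bed: cork strip, 112 x 46 x 4 mm, fixed on the open bay's base; the loose panel slides on it. Clamping force = force between panel and bed, panel weight (0.4 to 0.9 N) included. After the sprung foot meets the panel it presses 44 N more per further radian of the knob (20 N at 0.45 rad past touch) and the knob's torque rises by 0.36 N m per radian (by 0.16 N m at 20 N).
- panel: the loose cedar panel, 130 (its x) x 44 x 8 mm, 40 to 90 g, lying in the open bay; origin under its middle.
- panel_c (a point): centre of the loose panel. Its front edge (towards the robot) is 65 mm from here along -x of the clamp, its top 4 mm above. Fully home its far edge touches the end stop (face at x = +55 mm of the clamp): this point is then at x = -10 mm of the clamp and the panel juts 10 mm from the base's front, as the neighbours do. At the start it is 15 to 30 mm short of home.
- knob_grip (a point): on the upright axis of the open clamp's knob (x = +32 mm, y = 0 of the clamp), at half height of its black bar, about 127 mm over the bench. Bar: 13 mm thick (this frame's x), 42 long (its y), 32 high (16 up and down from here), on a stem 16 mm across, 10 high. The frame turns with the knob, which neither rises nor sinks.
- knob (a joint): turn of the open clamp's knob, rad, clockwise from above positive; 0 = fully open, bar along the row; starts at 0 to 0.08, stop at 1.75. It lowers the foot 8 mm per rad. The foot meets the panel anywhere from 0.3 to 1.0 rad, not measured: feel for it. Friction adds 0.26 N m in motion and an offset at rest, so compare with free turning. It stays as left, can be turned back.
- side_a: a neighbouring clamp bay, same shape and frame as the open one, its panel in place and held, its knob bar turned nearly along x; the bar's nearest end stands some 50 mm from the next knob's axis when set so. Not to be touched.
- side_b: a neighbouring clamp bay, same shape and frame as the open one, its panel in place and held, its knob bar turned nearly along x; the bar's nearest end stands some 50 mm from the next knob's axis when set so. Not to be touched.
- side_c: a neighbouring clamp bay, same shape and frame as the open one, its panel in place and held, its knob bar turned nearly along x; the bar's nearest end stands some 50 mm from the next knob's axis when set so. Not to be touched.
- glue_pot: small white jar, 36 mm across, 45 high, at the +y end of the plinth; bystander; origin under its middle.
- hinge_tin: small round tin, 38 mm across, 22 high, with brass hinges in it, at the -y end of the plinth; bystander; origin under its middle.
- brush: glue brush, 170 mm long along its x, lying on the bench; bystander.
- mallet: rubber mallet, 240 mm long along its x, lying; bystander.
- spare_box: closed wooden cigar box 160 x 210 x 55; bystander; origin under its middle.
- spare_panels: pile of three cedar panels, 130 x 50 x 24, glued together; bystander; origin under it.
- cup: white mug, 76 mm across, 85 high; bystander; origin under its middle.
Not all that is in view belongs to the job. Of the things like the panel, leave any that is green, purple or red; of the rest the larger one is meant.

How it is judged:
By the outcome, as a careful person would: the job done as asked, in the order asked, and still so for the second after the job is handed in, with the robot touching nothing.
It also fails if it takes over 64 s, if anything falls off the work surface, if the arm or the gripper's body presses on something with over 40 N, if the wrist force passes 120 N, or if a joint passes its speed limit or range.

## Working session

There is one attempt and no reset: what is moved stays moved. The work goes in short steps, Python scripts to look and compute and a tool call to move; the robot and the scene stay as the last step left them, time stands still between calls to the robot, and variables do not carry over. Pictures are saved under pics/ and viewed, at most 10 in all, crops included, and the job is handed in when it is done.

Besides the shell and the picture viewer there is one more tool, called after "Call:" as name(argument=value, ...), one argument or row to a line, values as JSON. drive_tool: Moves the arm, as the interface text tells. Shift numbers are shares of 0.25 m and turn numbers shares of pi rad, none past 1 either way. Its arguments: {"type":"object","properties":{"deltas":{"type":"array"},"force":{"type":"number"}},"required":["deltas"]}

```bash
mkdir -p pics; python3 - <<'E'
from bench import arm,eyes
import cv2,numpy as np
s=arm.read_state();print(s, arm.tip_reach)
for n in("top","side"):
    cv2.imwrite(f"pics/{n}0.png",eyes.camera(n)); c=eyes.get_calibration(n);print(n,c)
E
```

```text
{'time_s': 0.0, 'joints': array([ 1.15299351e+00,  3.14245491e-01, -4.80699298e-02,  1.21023860e+00,
       -7.79341865e-06,  1.57075352e+00]), 'joint_velocities': array([-0.00056374,  0.00069877,  0.00119272, -0.00129564, -0.00050798,
       -0.0005105 ]), 'joint_torque': array([-5.42913931e-04, -5.39590430e+01,  3.39748693e+01,  1.92601397e-02,
        7.00740713e-06,  5.08750844e-06]), 'tool_pos': array([243.26476232, 547.9629951 , 303.02682575]), 'orientation': array([-6.51380138e-01, -3.07295598e+00,  2.70316842e-03]), 'wrist_force': array([ 0.53021155, -0.43570585,  0.99088151]), 'moment': array([-0.00186882, -0.02024458, -0.02527412]), 'finger_force': 0.0, 'width': 1.0028699762634448} 72.6
top {'camera_matrix': array([[367.91854952,   0.        , 258.32891618],
       [  0.        , 367.91854952, 195.40608605],
       [  0.        ,   0.        ,   1.        ]]), 'R': array([[-0.003674  , -0.99995441, -0.00881398],
       [-0.98720934,  0.00503174, -0.15934995],
       [ 0.15938704,  0.00811579, -0.98718281]]), 't': array([ 11.10049115, 495.42157066, 990.99816882])}
side {'camera_matrix': array([[370.06073307,   0.        , 257.5372344 ],
       [  0.        , 370.06073307, 197.64211218],
       [  0.        ,   0.        ,   1.        ]]), 'R': array([[ 0.99467069, -0.10276801, -0.00830397],
       [-0.06234863, -0.53539978, -0.84229432],
       [ 0.08211497,  0.83832322, -0.53895391]]), 't': array([-486.24478084,  114.6892069 , 1100.77578561])}
```

View pics/top0.png

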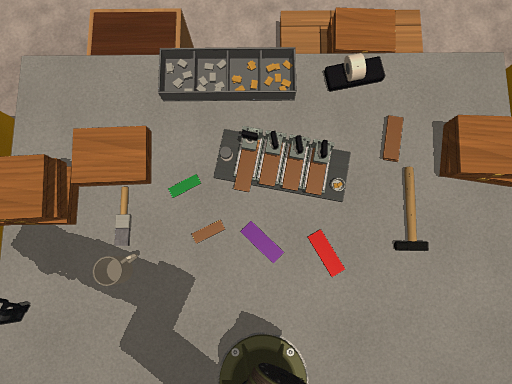

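View pics/side0.png

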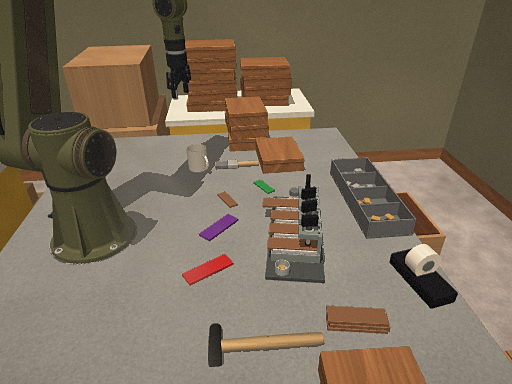

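Top view: the row of four runs from (240,170) to (320,180). The candidates for the panel are the leftmost one at (244,180), which sticks out with its bar at (249,134) across, the small brown piece at (208,231), and the green, purple and red strips. The row's leftmost panel fits: it is cedar, the larger brown one, and in the open bay. I'll confirm in an enlarged crop.

```bash
cat > h.py <<'E'
from bench import arm,eyes
import cv2,numpy as np
from scipy.spatial.transform import Rotation as Ro
def ray(c,uv,z):
    d=np.linalg.inv(c["camera_matrix"])@[uv[0],uv[1],1]; d=c["R"].T@d; o=-c["R"].T@c["t"]
    return o+d*(z-o[2])/d[2]
def proj(c,X):
    p=c["camera_matrix"]@(c["R"]@np.array(X,float)+c["t"]); return p[:2]/p[2]
E
python3 - <<'E'
from h import *
im=cv2.imread("pics/top0.png"); c=eyes.get_calibration("top")
cv2.imwrite("pics/c.png",cv2.resize(im[115:210,210:360],None,fx=5,fy=5,interpolation=cv2.INTER_CUBIC))
h=cv2.cvtColor(im,cv2.COLOR_BGR2HSV)
m=cv2.inRange(h,(3,80,60),(18,255,255)); m[:115]=0;m[210:]=0;m[:,:210]=0;m[:,360:]=0
for k in cv2.findContours(m,0,2)[0]:
    if cv2.contourArea(k)>200:
        b=cv2.boxPoints(cv2.minAreaRect(k)); print("px",b.round(1).tolist()); print(np.array([ray(c,p,50)[:2] for p in b]).round(1).tolist())
E
```

```text
px [[304.70001220703125, 191.89999389648438], [312.1000061035156, 147.6999969482422], [328.29998779296875, 150.39999389648438], [320.8999938964844, 194.60000610351562]]
[[502.9, -119.8], [629.8, -143.7], [621.6, -189.2], [495.1, -164.5]]
px [[258.0, 183.0], [266.20001220703125, 142.0], [282.29998779296875, 145.3000030517578], [274.20001220703125, 186.1999969482422]]
[[528.9, 9.6], [647.2, -14.0], [637.4, -59.8], [519.5, -35.3]]
px [[281.3999938964844, 187.60000610351562], [289.1000061035156, 143.8000030517578], [305.20001220703125, 146.6999969482422], [297.5, 190.39999389648438]]
[[515.5, -55.5], [641.5, -79.1], [632.8, -124.4], [507.2, -100.0]]
px [[232.6999969482422, 188.5], [243.8000030517578, 136.8000030517578], [260.0, 140.1999969482422], [248.89999389648438, 192.0]]
[[513.6, 80.0], [663.2, 49.5], [652.7, 3.6], [503.6, 35.1]]
```

View pics/c.png

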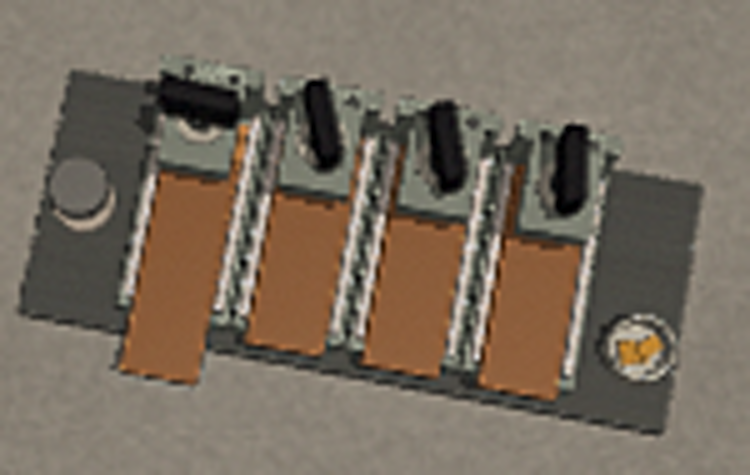

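The crop shows that only the left bay is open: its bar is across at crop (200,100), its panel juts out to crop (160,380), and its bar and panel match the description. The other three are home with their bars along x. The measured pitch is 65.9 mm and the panel is about 29 mm short of home, both as described. Next I'll work out the first moves.

```bash
cat >> h.py <<'E'
YAW=-0.1925; X=np.array([np.cos(YAW),np.sin(YAW)]);Y=np.array([-X[1],X[0]])
O=np.array([610.4,37.6])
def W(x,y=0): return O+x*X+y*Y
def plan(xy,z,tyang):
    "fractions to TCP xy,z with tool down and tool y at tyang (rad)"
    s=arm.read_state(); R=Ro.from_rotvec(s["orientation"])
    y=np.array([np.cos(tyang),np.sin(tyang),0]); zz=np.array([0,0,-1.]); T=Ro.from_matrix(np.c_[np.cross(y,zz),y,zz])
    d=R.inv().apply(np.r_[xy,z]-s["tool_pos"])/250; r=(R.inv()*T).as_rotvec()/np.pi
    print("rot",r.round(4),"shift",d.round(4))
E
python3 - <<'E'
from h import *
print(W(0),W(32),W(-140))
plan(W(-140),300,YAW+np.pi/2)
plan(W(-140),105,YAW+np.pi/2)
c=eyes.get_calibration("top"); print("bar top pred px",proj(c,[*W(32),143]))
E
```

```text
[610.4  37.6] [641.80892863  31.47797399] [472.98593725  64.3838638 ]
rot [-0.0005 -0.0001 -0.0717] shift [-1.6248 -1.3954  0.0146]
rot [-0.0005 -0.0001 -0.0717] shift [-1.6248 -1.3943  0.7946]
bar top pred px [249.05952688 133.28417402]
```

Call:
drive_tool(
  deltas=[
    [0,0,-0.036,-0.16,-0.14,0,1],
    [0,0,-0.0717,-0.32,-0.28,0,1],
    [0,0,-0.0717,-0.48,-0.42,0,1],
    [0,0,-0.0717,-0.64,-0.56,0,1],
    [0,0,-0.0717,-0.8,-0.7,0,1],
    [0,0,-0.0717,-0.96,-0.84,0,1],
    [0,0,-0.0717,-0.96,-0.84,0,1],
    [0,0,-0.0717,-0.96,-0.84,0,1],
    [0,0,-0.0717,-0.96,-0.84,0,1],
    [0,0,-0.0717,-0.96,-0.84,0,1],
    [0,0,-0.0717,-0.96,-0.84,0,1],
  ],
  force=30,
)

```text
time_s: 1.02
tool_pos: [377.5, 259.1, 303.8]
orientation: [-0.303, -3.127, -0.0]
wrist_force: [-0.1, 0.6, 0.0]
width: -0.001
finger_force: 0.0
```

```bash
python3 - <<'E'
from h import *
s=arm.read_state();print(s["time_s"],s["tool_pos"],s["joints"],s["width"])
plan(W(-140),300,YAW+np.pi/2)
plan(W(-140),105,YAW+np.pi/2)
E
```

```text
1.0167 [377.54371518 259.1416642  303.76873572] [ 6.01280407e-01  4.67352175e-02 -3.71088587e-01  1.15314498e+00
  4.46379965e-04  7.94391030e-01] -0.00143285156735081
rot [ 0.0001 -0.0001 -0.0002] shift [-0.5242 -0.6913  0.0147]
rot [ 0.0001 -0.0001 -0.0002] shift [-0.5245 -0.6914  0.7947]
```

Call:
drive_tool(
  deltas=[
    [0,0,0,-0.09,-0.12,0.03,1],
    [0,0,0,-0.18,-0.24,0.06,1],
    [0,0,0,-0.27,-0.36,0.1,1],
    [0,0,0,-0.36,-0.48,0.15,1],
    [0,0,0,-0.45,-0.6,0.2,1],
    [0,0,0,-0.524,-0.691,0.25,1],
    [0,0,0,-0.524,-0.691,0.25,1],
    [0,0,0,-0.524,-0.691,0.25,1],
    [0,0,0,-0.524,-0.691,0.25,1],
    [0,0,0,-0.524,-0.691,0.25,1],
  ],
)

```text
time_s: 1.85
tool_pos: [473.0, 65.9, 241.7]
orientation: [0.298, 3.127, 0.001]
wrist_force: [0.3, -0.0, -0.6]
width: 0.003
finger_force: 0.0
```

```bash
python3 - <<'E'
from h import *
s=arm.read_state();c=eyes.get_calibration("wrist");im=eyes.camera("wrist");cv2.imwrite("pics/w1.png",im)
np.savez("w1.npz",**c)
print(s["time_s"],s["tool_pos"]); o=-c["R"].T@c["t"];print(o,c["R"].round(3).tolist(),c["camera_matrix"][0,0])
for n,p in dict(front=[*W(-103.8),50],home=[*W(-75),50],knob=[*W(32),143],b0=[*W(-65,-32),38],b1=[*W(-65,32),38]).items(): print(n,proj(c,p).round(1))
plan(W(-140),105,YAW+np.pi/2)
E
```

```text
1.85 [473.00754647  65.92707878 241.72056818]
[389.86010697  80.52975645 311.90180107] [[0.191, 0.982, 0.001], [0.928, -0.181, 0.325], [0.319, -0.061, -0.946]] 295.3733390171163
front [250.5 220.3]
home [250.5 246.5]
knob [250.5 418.5]
b0 [220.1 249.1]
b1 [280.9 249.1]
rot [0.0002 0.0002 0.0008] shift [-0.0007 -0.0064  0.5474]
```

View pics/w1.png

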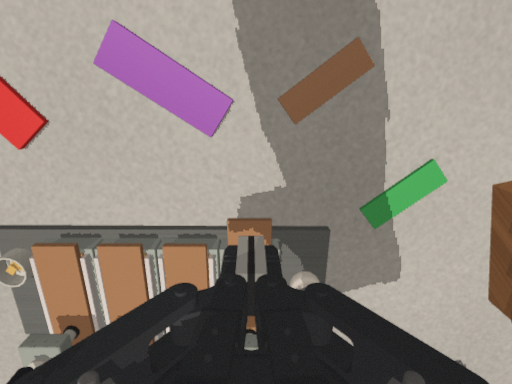

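The wrist view shows the loose panel's front edge at row 219, cols 228–272 (predicted 220, 250). The neighbours' fronts are at row 244 (predicted 246). That agrees to about 2 mm, so I'm descending in front of the panel.

Call:
drive_tool(
  deltas=[
    [0,0,0,0,-0.006,0.12,1],
    [0,0,0,0,-0.006,0.24,1],
    [0,0,0,0,-0.006,0.36,1],
    [0,0,0,0,-0.006,0.45,1],
    [0,0,0,0,-0.006,0.52,1],
    [0,0,0,0,-0.006,0.547,1],
    [0,0,0,0,-0.006,0.547,1],
    [0,0,0,0,-0.006,0.547,1],
    [0,0,0,0,-0.006,0.547,1],
  ],
)

```text
time_s: 2.65
tool_pos: [473.9, 63.5, 106.1]
orientation: [0.301, 3.125, 0.001]
wrist_force: [0.1, -0.1, 0.3]
width: -0.0
finger_force: 0.0
```

```bash
cat >> h.py <<'E'
def where():
    s=arm.read_state(); d=s["tool_pos"][:2]-O; f=s["wrist_force"]; print("t",s["time_s"],"clamp x,y,z",(d@X).round(2),(d@Y).round(2),s["tool_pos"][2].round(2),"F along x,y,z",(f[:2]@X).round(2),(f[:2]@Y).round(2),f[2].round(2),"M",s["moment"].round(3),"tau",s["joint_torque"][5].round(3),"w",round(s["width"],3))
E
python3 - <<'E'
from h import *
where();plan(W(-86),105,YAW+np.pi/2)
E
```

```text
t 2.65 clamp x,y,z -138.94 -0.67 106.06 F along x,y,z 0.14 -0.08 0.33 M [-0.011 -0.012  0.033] tau 0.001 w -0.0
rot [0.0003 0.0007 0.0002] shift [-0.2117  0.0025  0.0047]
```

Call:
drive_tool(
  deltas=[
    [0,0,0,-0.03,0.0025,0,1],
    [0,0,0,-0.06,0.0025,0,1],
    [0,0,0,-0.075,0.0025,0,1],
    [0,0,0,-0.084,0.0025,0,1],
    [0,0,0,-0.09,0.0025,0,1],
    [0,0,0,-0.096,0.0025,0,1],
    [0,0,0,-0.103,0.0025,0,1],
    [0,0,0,-0.11,0.0025,0,1],
    [0,0,0,-0.117,0.0025,0,1],
    [0,0,0,-0.124,0.0025,0,1],
    [0,0,0,-0.131,0.0025,0,1],
    [0,0,0,-0.138,0.0025,0,1],
    [0,0,0,-0.145,0.0025,0,1],
    [0,0,0,-0.152,0.0025,0,1],
    [0,0,0,-0.158,0.0025,0,1],
    [0,0,0,-0.164,0.0025,0,1],
    [0,0,0,-0.17,0.0025,0,1],
    [0,0,0,-0.176,0.0025,0,1],
    [0,0,0,-0.18,0.0025,0,1],
    [0,0,0,-0.18,0.0025,0,1],
  ],
)

```text
time_s: 4.32
tool_pos: [517.4, 54.9, 104.7]
orientation: [0.302, 3.127, 0.0]
wrist_force: [0.2, 0.6, -0.5]
width: -0.002
finger_force: 0.0
```

```bash
python3 - <<'E'
from h import *
where()
c=eyes.get_calibration("wrist");im=eyes.camera("wrist");cv2.imwrite("pics/w2.png",im)
cv2.imwrite("pics/t2.png",cv2.resize(eyes.camera("top")[115:210,210:360],None,fx=5,fy=5,interpolation=cv2.INTER_CUBIC))
E
```

```text
t 4.3167 clamp x,y,z -94.62 -0.77 104.65 F along x,y,z 0.1 0.62 -0.49 M [ 0.042  0.031 -0.038] tau -0.006 w -0.002
```

View pics/w2.png

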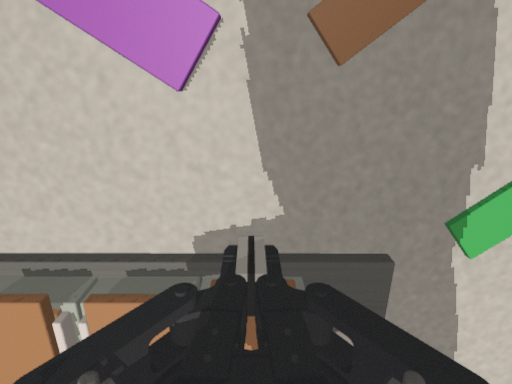

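The panel's front is now near row 280, close to its neighbours' 295, and there is no stop force yet. I'll continue slowly.

Call:
drive_tool(
  deltas=[
    [0,0,0,-0.004,0,0,1],
    [0,0,0,-0.008,0,0,1],
    [0,0,0,-0.012,0,0,1],
    [0,0,0,-0.016,0,0,1],
    [0,0,0,-0.02,0,0,1],
    [0,0,0,-0.024,0,0,1],
    [0,0,0,-0.024,0,0,1],
    [0,0,0,-0.024,0,0,1],
  ],
)

```text
time_s: 5.08
tool_pos: [523.1, 53.8, 104.7]
orientation: [0.302, 3.127, 0.0]
wrist_force: [1.0, 0.2, -0.0]
width: -0.004
finger_force: 0.0
```

```bash
python3 - <<'E'
from h import *
where()
E
```

```text
t 5.0833 clamp x,y,z -88.76 -0.78 104.69 F along x,y,z 0.95 0.43 -0.02 M [ 0.008 -0.039 -0.021] tau -0.001 w -0.004
```

Call:
drive_tool(
  deltas=[
    [0,0,0,-0.004,0,0,1],
    [0,0,0,-0.006,0,0,1],
    [0,0,0,-0.008,0,0,1],
    [0,0,0,-0.008,0,0,1],
    [0,0,0,-0.008,0,0,1],
  ],
)

```text
time_s: 5.5
tool_pos: [525.1, 53.5, 104.7]
orientation: [0.302, 3.127, 0.0]
wrist_force: [-0.7, 0.3, 0.1]
width: -0.002
finger_force: 0.0
```

```bash
python3 - <<'E'
from h import *
where()
E
```

```text
t 5.5 clamp x,y,z -86.78 -0.77 104.67 F along x,y,z -0.75 0.15 0.12 M [-0.031 -0.001  0.049] tau -0.001 w -0.002
```

Call:
drive_tool(
  deltas=[
    [0,0,0,-0.003,0,0,1],
    [0,0,0,-0.006,0,0,1],
    [0,0,0,-0.006,0,0,1],
    [0,0,0,-0.006,0,0,1],
  ],
)

```text
time_s: 5.83
tool_pos: [526.6, 53.1, 104.7]
orientation: [0.302, 3.127, -0.0]
wrist_force: [0.1, -0.5, -0.4]
width: -0.003
finger_force: 0.0
```

Call:
drive_tool(
  deltas=[
    [0,0,0,-0.003,0,0,1],
    [0,0,0,-0.005,0,0,1],
    [0,0,0,-0.005,0,0,1],
    [0,0,0,-0.005,0,0,1],
  ],
)

```text
time_s: 6.17
tool_pos: [526.9, 53.0, 104.5]
orientation: [-0.302, -3.126, -0.0]
wrist_force: [-4.0, 1.5, 3.6]
width: -0.001
finger_force: 2.1
```

```bash
python3 - <<'E'
from h import *
where()
im=eyes.camera("wrist");cv2.imwrite("pics/w3.png",im)
cv2.imwrite("pics/t3.png",eyes.camera("top"))
E
```

```text
t 6.1667 clamp x,y,z -84.87 -0.8 104.51 F along x,y,z -4.17 0.74 3.63 M [ 0.176  0.818 -0.002] tau 0.002 w -0.001
```

View pics/w3.png

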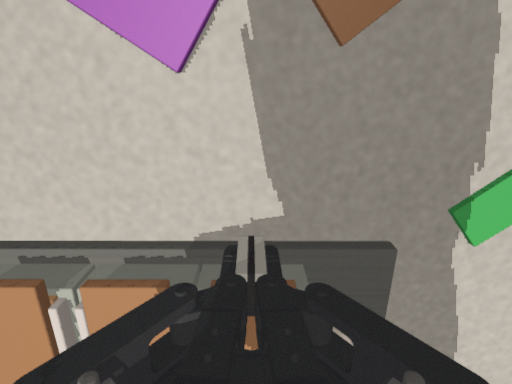

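The stop force is 4 N and the panel's front is at row 281, level with the neighbours' 281, so the panel is home. I'll back off, rise, and go above the knob while turning 90°.

Call:
drive_tool(
  deltas=[
    [0,0,0,0.04,0.003,0,1],
    [0,0,0,0.1,0.003,0,1],
    [0,0,0,0.12,0.003,-0.12,1],
    [0,0,0,0.12,0.003,-0.28,1],
    [0,0,-0.035,0.12,0.003,-0.44,1],
    [0,0,-0.07,0.1,0.003,-0.55,0.5],
    [0,0,-0.11,0,0.003,-0.58,0],
    [0,0,-0.15,-0.1,0.003,-0.58,-0.4],
    [0,0,-0.19,-0.2,0.003,-0.58,-0.4],
    [0,0,-0.23,-0.28,0.003,-0.58,-0.4],
    [0,0,-0.27,-0.36,0.003,-0.58,-0.4],
    [0,0,-0.31,-0.42,0.003,-0.58,-0.4],
    [0,0,-0.35,-0.47,0.003,-0.58,-0.4],
    [0,0,-0.39,-0.47,0.003,-0.58,-0.4],
    [0,0,-0.43,-0.47,0.003,-0.58,-0.4],
    [0,0,-0.47,-0.47,0.003,-0.58,-0.4],
    [0,0,-0.5,-0.47,0.003,-0.58,-0.4],
    [0,0,-0.5,-0.47,0.003,-0.58,-0.4],
    [0,0,-0.5,-0.47,0.003,-0.58,-0.4],
  ],
)

```text
time_s: 7.85
tool_pos: [643.2, 31.2, 249.7]
orientation: [-1.994, 2.427, -0.001]
wrist_force: [-0.1, 0.5, -0.8]
width: 0.7
finger_force: 0.0
```

```bash
python3 - <<'E'
from h import *
where();print(arm.read_state()["joints"])
plan(W(32),182,YAW+np.pi)
c=eyes.get_calibration("wrist");im=eyes.camera("wrist");cv2.imwrite("pics/w4.png",im)
for n,p in dict(knob=[*W(32),143],e0=[*W(32,-21),143],e1=[*W(32,21),143]).items(): print(n,proj(c,p).round(1))
E
```

```text
t 7.85 clamp x,y,z 33.46 0.02 249.67 F along x,y,z -0.23 0.49 -0.77 M [ 0.005  0.007 -0.001] tau -0.189 w 0.7
[ 4.86401752e-02  4.19768491e-01 -1.97681504e-02  1.13045268e+00
 -3.75140938e-04 -1.32671889e+00]
rot [-0.0003 -0.0001 -0.0009] shift [0.     0.0061 0.2707]
knob [252.3 224.9]
e0 [252.2 195. ]
e1 [252.4 252.8]
```

View pics/w4.png

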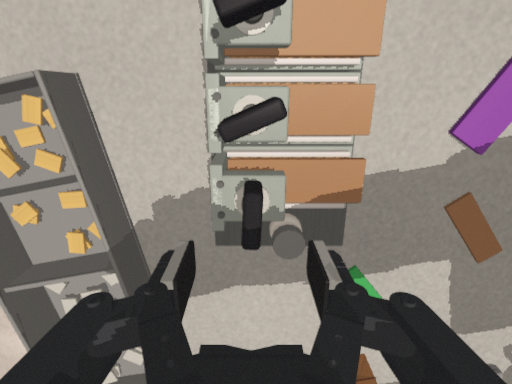

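```bash
python3 - <<'E'
from h import *
c=eyes.get_calibration("wrist")
for z in(143,111):
  for y in(-21,21): print(z,y,proj(c,[*W(32,y),z]).round(1))
im=cv2.imread("pics/w4.png")
m=(im.max(2)<45).astype(np.uint8)[150:265,225:285]
n,l,st,ce=cv2.connectedComponentsWithStats(m)
i=1+st[1:,4].argmax();print(st[i]+[225,150,0,0,0])
k=max(cv2.findContours((l==i).astype(np.uint8),0,2)[0],key=cv2.contourArea);print(cv2.minAreaRect(k))
E
```

```text
143 -21 [252.1 195. ]
143 21 [252.3 252.8]
111 -21 [251.9 180.2]
111 21 [252.1 231.4]
[242 181  21  68 803]
((26.878597259521484, 64.53514099121094), (19.06475830078125, 67.42608642578125), 2.2906100749969482)
```

The knob's bar is at cols 242–263, rows 181–249 (predicted 180–253, centre col 252), tilted 2.3° clockwise. The alignment is good, so I'll descend and grip.

Call:
drive_tool(
  deltas=[
    [0,0,0.012,0,0.006,0.08,-0.4],
    [0,0,0.012,0,0.006,0.16,-0.4],
    [0,0,0.012,0,0.006,0.23,-0.4],
    [0,0,0.012,0,0.006,0.27,-0.4],
    [0,0,0.012,0,0.006,0.27,-0.4],
    [0,0,0.012,0,0.006,0.27,-0.4],
  ],
)

```text
time_s: 8.4
tool_pos: [641.5, 31.4, 182.0]
orientation: [1.95, -2.462, -0.001]
wrist_force: [0.3, -0.9, 1.3]
width: 0.698
finger_force: 0.0
```

Call:
drive_tool(
  deltas=[
    [0,0,0,0,0,0,0.3],
    [0,0,0,0,0,0,0.6],
    [0,0,0,0,0,0,1],
    [0,0,0,0,0,0,1],
    [0,0,0,0,0,0,1],
    [0,0,0,0,0,0,1],
    [0,0,0,0,0,0,1],
  ],
  force=80,
)

```text
time_s: 8.98
tool_pos: [642.6, 31.4, 183.4]
orientation: [-1.95, 2.461, -0.003]
wrist_force: [1.6, -0.3, 6.3]
width: 0.136
finger_force: 79.1
```

```bash
python3 - <<'E'
from h import *
where();s=arm.read_state();print(s["finger_force"],s["joints"])
E
```

```text
t 8.9833 clamp x,y,z 32.84 0.06 183.37 F along x,y,z 1.65 0.0 6.33 M [-0.078 -0.226 -0.232] tau -0.251 w 0.136
79.11872684955597 [ 4.88567177e-02  4.59689443e-01 -1.16062993e-01  9.92482138e-01
 -1.66852618e-04 -1.29121104e+00]
```

Gripped at 79 N with width 0.136 (12 mm), which is the bar. Now I'll turn in even slow steps and read the torque while moving.

```bash
cat > r.py <<'E'
from h import *
s=arm.read_state(); R=Ro.from_rotvec(s["orientation"]).as_matrix()
a=(YAW+np.pi-np.arctan2(R[1,1],R[0,1])+np.pi)%(2*np.pi)-np.pi
f=s["wrist_force"]
line=f'{s["time_s"]:.2f} ang {a:.4f} Mz {s["moment"][2]:.4f} tau {s["joint_torque"][5]:.4f} qd {s["joint_velocities"][5]:.3f} F {f.round(1)} w {s["width"]:.3f}'
print(line); open("log.txt","a").write(line+"\n")
E
python3 r.py
```

```text
8.98 ang 0.0382 Mz -0.2318 tau -0.2514 qd 0.000 F [ 1.6 -0.3  6.3] w 0.136
```

Call:
drive_tool(
  deltas=[
    [0,0,0.0032,0,0,0,1],
    [0,0,0.0064,0,0,0,1],
    [0,0,0.0096,0,0,0,1],
    [0,0,0.0128,0,0,0,1],
    [0,0,0.016,0,0,0,1],
    [0,0,0.0192,0,0,0,1],
  ],
)

```text
time_s: 9.48
tool_pos: [642.7, 31.4, 183.4]
orientation: [-1.875, 2.518, -0.003]
wrist_force: [0.1, -0.4, 5.8]
width: 0.138
finger_force: 78.8
```

```bash
python3 r.py
```

```text
9.48 ang 0.0979 Mz 0.2599 tau 0.1278 qd 0.120 F [ 0.1 -0.4  5.8] w 0.138
```

Call:
drive_tool(
  deltas=[
    [0,0,0.0032,0,0,0,1],
    [0,0,0.0064,0,0,0,1],
    [0,0,0.0096,0,0,0,1],
    [0,0,0.0128,0,0,0,1],
    [0,0,0.016,0,0,0,1],
    [0,0,0.0192,0,0,0,1],
  ],
)

```text
time_s: 9.98
tool_pos: [642.6, 31.4, 183.4]
orientation: [-1.799, 2.573, -0.003]
wrist_force: [1.2, 0.2, 5.3]
width: 0.143
finger_force: 78.7
```

```bash
python3 r.py
```

```text
9.98 ang 0.1582 Mz 0.2575 tau 0.1277 qd 0.121 F [1.2 0.2 5.3] w 0.143
```

Call:
drive_tool(
  deltas=[
    [0,0,0.0032,0,0,0,1],
    [0,0,0.0064,0,0,0,1],
    [0,0,0.0096,0,0,0,1],
    [0,0,0.0128,0,0,0,1],
    [0,0,0.016,0,0,0,1],
    [0,0,0.0192,0,0,0,1],
  ],
)

```text
time_s: 10.48
tool_pos: [642.6, 31.4, 183.4]
orientation: [-1.72, 2.626, -0.003]
wrist_force: [0.9, -1.0, 5.5]
width: 0.141
finger_force: 78.7
```

```bash
python3 r.py
```

```text
10.48 ang 0.2185 Mz 0.2284 tau 0.1277 qd 0.120 F [ 0.9 -1.   5.5] w 0.141
```

Call:
drive_tool(
  deltas=[
    [0,0,0.0032,0,0,0,1],
    [0,0,0.0064,0,0,0,1],
    [0,0,0.0096,0,0,0,1],
    [0,0,0.0128,0,0,0,1],
    [0,0,0.016,0,0,0,1],
    [0,0,0.0192,0,0,0,1],
  ],
)

```text
time_s: 10.98
tool_pos: [642.6, 31.4, 183.4]
orientation: [-1.64, 2.677, -0.002]
wrist_force: [1.5, -1.2, 6.2]
width: 0.139
finger_force: 78.7
```

```bash
python3 r.py
```

```text
10.98 ang 0.2789 Mz 0.3229 tau 0.1278 qd 0.120 F [ 1.5 -1.2  6.2] w 0.139
```

Call:
drive_tool(
  deltas=[
    [0,0,0.0032,0,0,0,1],
    [0,0,0.0064,0,0,0,1],
    [0,0,0.0096,0,0,0,1],
    [0,0,0.0128,0,0,0,1],
    [0,0,0.016,0,0,0,1],
    [0,0,0.0192,0,0,0,1],
  ],
)

```text
time_s: 11.48
tool_pos: [642.7, 31.4, 183.4]
orientation: [-1.559, 2.725, -0.002]
wrist_force: [0.8, -1.2, 5.2]
width: 0.136
finger_force: 78.7
```

```bash
python3 r.py
```

```text
11.48 ang 0.3392 Mz 0.2715 tau 0.1278 qd 0.121 F [ 0.8 -1.2  5.2] w 0.136
```

Joint 6 torque is very clean, with a free-turning level of 0.1278. I'll carry on the same way.

Call:
drive_tool(
  deltas=[
    [0,0,0.0032,0,0,0,1],
    [0,0,0.0064,0,0,0,1],
    [0,0,0.0096,0,0,0,1],
    [0,0,0.0128,0,0,0,1],
    [0,0,0.016,0,0,0,1],
    [0,0,0.0192,0,0,0,1],
  ],
)

```text
time_s: 11.98
tool_pos: [642.6, 31.4, 183.4]
orientation: [-1.476, 2.771, -0.002]
wrist_force: [1.1, -1.1, 5.3]
width: 0.139
finger_force: 78.7
```

```bash
python3 r.py
```

```text
11.98 ang 0.3995 Mz 0.2665 tau 0.1278 qd 0.118 F [ 1.1 -1.1  5.3] w 0.139
```

Call:
drive_tool(
  deltas=[
    [0,0,0.0032,0,0,0,1],
    [0,0,0.0064,0,0,0,1],
    [0,0,0.0096,0,0,0,1],
    [0,0,0.0128,0,0,0,1],
    [0,0,0.016,0,0,0,1],
    [0,0,0.0192,0,0,0,1],
  ],
)

```text
time_s: 12.48
tool_pos: [642.6, 31.4, 183.4]
orientation: [-1.392, 2.814, -0.002]
wrist_force: [1.8, -1.7, 5.2]
width: 0.138
finger_force: 78.7
```

```bash
python3 r.py
```

```text
12.48 ang 0.4598 Mz 0.2645 tau 0.1278 qd 0.121 F [ 1.8 -1.7  5.2] w 0.138
```

Call:
drive_tool(
  deltas=[
    [0,0,0.0032,0,0,0,1],
    [0,0,0.0064,0,0,0,1],
    [0,0,0.0096,0,0,0,1],
    [0,0,0.0128,0,0,0,1],
    [0,0,0.016,0,0,0,1],
    [0,0,0.0192,0,0,0,1],
  ],
)

```text
time_s: 12.98
tool_pos: [642.7, 31.4, 183.4]
orientation: [-1.306, 2.855, -0.002]
wrist_force: [1.1, -1.5, 5.1]
width: 0.138
finger_force: 78.7
```

```bash
python3 r.py
```

```text
12.98 ang 0.5202 Mz 0.3280 tau 0.1278 qd 0.119 F [ 1.1 -1.5  5.1] w 0.138
```

Call:
drive_tool(
  deltas=[
    [0,0,0.0032,0,0,0,1],
    [0,0,0.0064,0,0,0,1],
    [0,0,0.0096,0,0,0,1],
    [0,0,0.0128,0,0,0,1],
    [0,0,0.016,0,0,0,1],
    [0,0,0.0192,0,0,0,1],
  ],
)

```text
time_s: 13.48
tool_pos: [642.6, 31.4, 183.4]
orientation: [-1.219, 2.893, -0.002]
wrist_force: [0.8, -1.0, 5.0]
width: 0.139
finger_force: 78.7
```

```bash
python3 r.py
```

```text
13.48 ang 0.5805 Mz 0.2844 tau 0.1278 qd 0.119 F [ 0.8 -1.   5. ] w 0.139
```

Call:
drive_tool(
  deltas=[
    [0,0,0.0032,0,0,0,1],
    [0,0,0.0064,0,0,0,1],
    [0,0,0.0096,0,0,0,1],
    [0,0,0.0128,0,0,0,1],
    [0,0,0.016,0,0,0,1],
    [0,0,0.0192,0,0,0,1],
  ],
)

```text
time_s: 13.98
tool_pos: [642.6, 31.4, 183.4]
orientation: [-1.132, 2.928, -0.002]
wrist_force: [0.6, -1.4, 5.3]
width: 0.138
finger_force: 78.8
```

```bash
python3 r.py
```

```text
13.98 ang 0.6407 Mz 0.3065 tau 0.1431 qd 0.121 F [ 0.6 -1.4  5.3] w 0.138
```

Call:
drive_tool(
  deltas=[
    [0,0,0.0032,0,0,0,1],
    [0,0,0.0064,0,0,0,1],
    [0,0,0.0096,0,0,0,1],
    [0,0,0.0128,0,0,0,1],
    [0,0,0.016,0,0,0,1],
    [0,0,0.0192,0,0,0,1],
  ],
)

```text
time_s: 14.48
tool_pos: [642.6, 31.4, 183.4]
orientation: [-1.043, 2.961, -0.002]
wrist_force: [1.1, -0.9, 5.3]
width: 0.141
finger_force: 78.8
```

```bash
python3 r.py
```

```text
14.48 ang 0.7010 Mz 0.2672 tau 0.1640 qd 0.118 F [ 1.1 -0.9  5.3] w 0.141
```

Call:
drive_tool(
  deltas=[
    [0,0,0.0032,0,0,0,1],
    [0,0,0.0064,0,0,0,1],
    [0,0,0.0096,0,0,0,1],
    [0,0,0.0128,0,0,0,1],
    [0,0,0.016,0,0,0,1],
    [0,0,0.0192,0,0,0,1],
  ],
)

```text
time_s: 14.98
tool_pos: [642.7, 31.4, 183.4]
orientation: [-0.953, 2.991, -0.002]
wrist_force: [1.1, -0.8, 5.8]
width: 0.14
finger_force: 78.8
```

```bash
python3 r.py
```

```text
14.98 ang 0.7613 Mz 0.3403 tau 0.1849 qd 0.119 F [ 1.1 -0.8  5.8] w 0.140
```

Call:
drive_tool(
  deltas=[
    [0,0,0.0032,0,0,0,1],
    [0,0,0.0064,0,0,0,1],
    [0,0,0.0096,0,0,0,1],
    [0,0,0.0128,0,0,0,1],
    [0,0,0.016,0,0,0,1],
    [0,0,0.0192,0,0,0,1],
  ],
)

```text
time_s: 15.48
tool_pos: [642.6, 31.4, 183.4]
orientation: [-0.863, 3.018, -0.002]
wrist_force: [2.4, -0.8, 5.8]
width: 0.143
finger_force: 78.8
```

```bash
python3 r.py
```

```text
15.48 ang 0.8216 Mz 0.3319 tau 0.2058 qd 0.122 F [ 2.4 -0.8  5.8] w 0.143
```

Touch is at about 0.597 rad: the slope is 0.347 N m/rad against the given 0.36. The target is about 1.045, so 0.22 rad more (0.07).

Call:
drive_tool(
  deltas=[
    [0,0,0.0032,0,0,0,1],
    [0,0,0.0064,0,0,0,1],
    [0,0,0.0096,0,0,0,1],
    [0,0,0.0128,0,0,0,1],
    [0,0,0.016,0,0,0,1],
    [0,0,0.0192,0,0,0,1],
    [0,0,0.0224,0,0,0,1],
    [0,0,0.0256,0,0,0,1],
    [0,0,0.0288,0,0,0,1],
    [0,0,0.032,0,0,0,1],
    [0,0,0.0352,0,0,0,1],
  ],
)

```text
time_s: 16.4
tool_pos: [642.7, 31.4, 183.4]
orientation: [-0.695, 3.061, -0.001]
wrist_force: [1.7, -1.8, 6.3]
width: 0.137
finger_force: 78.9
```

```bash
python3 r.py
```

```text
16.40 ang 0.9321 Mz 0.3581 tau 0.2442 qd 0.119 F [ 1.7 -1.8  6.3] w 0.137
```

Call:
drive_tool(
  deltas=[
    [0,0,0.0032,0,0,0,1],
    [0,0,0.0064,0,0,0,1],
    [0,0,0.0096,0,0,0,1],
    [0,0,0.0128,0,0,0,1],
    [0,0,0.016,0,0,0,1],
    [0,0,0.0192,0,0,0,1],
    [0,0,0.0224,0,0,0,1],
    [0,0,0.0256,0,0,0,1],
    [0,0,0.0288,0,0,0,1],
    [0,0,0.032,0,0,0,1],
    [0,0,0.0352,0,0,0,1],
  ],
)

```text
time_s: 17.32
tool_pos: [642.7, 31.4, 183.4]
orientation: [-0.525, 3.095, -0.001]
wrist_force: [1.6, -0.5, 5.5]
width: 0.142
finger_force: 78.9
```

```bash
python3 r.py
```

```text
17.32 ang 1.0425 Mz 0.4155 tau 0.2825 qd 0.120 F [ 1.6 -0.5  5.5] w 0.142
```

The torque rise is 0.155 N m, so about 19.6 N. I'll let go with a small opening, because a neighbouring bar is near, and rise straight up.

Call:
drive_tool(
  deltas=[
    [0,0,0,0,0,0,1],
    [0,0,0,0,0,0,0.2],
    [0,0,0,0,0,0,0.2],
    [0,0,0,0,0,0,0.2],
    [0,0,0,0,0,0,0.2],
    [0,0,0,0,0,0,0.2],
  ],
)

```text
time_s: 17.82
tool_pos: [641.3, 31.5, 181.7]
orientation: [0.524, -3.097, -0.0]
wrist_force: [-0.1, -0.3, -0.1]
width: 0.398
finger_force: 0.0
```

```bash
python3 r.py
```

```text
17.82 ang 1.0430 Mz 0.0427 tau -0.0001 qd -0.000 F [-0.1 -0.3 -0.1] w 0.398
```

Call:
drive_tool(
  deltas=[
    [0,0,0,0,0,-0.04,0.2],
    [0,0,0,0,0,-0.1,0.2],
    [0,0,0,0,0,-0.2,0.2],
    [0,0,0,0,0,-0.32,0.2],
    [0,0,0,0,0,-0.44,0.2],
    [0,0,0,0,0,-0.5,0.2],
    [0,0,0,0,0,-0.5,0.2],
    [0,0,0,0,0,-0.5,0.2],
  ],
)

```text
time_s: 18.48
tool_pos: [642.2, 31.5, 308.8]
orientation: [-0.524, 3.095, -0.0]
wrist_force: [-0.7, 0.4, -0.3]
width: 0.403
finger_force: 0.0
```

```bash
python3 - <<'E'
from h import *
where()
im=eyes.camera("wrist");cv2.imwrite("pics/w5.png",im)
E
```

```text
t 18.4833 clamp x,y,z 32.41 0.07 308.75 F along x,y,z -0.79 0.3 -0.34 M [-0.019  0.026 -0.008] tau -0.0 w 0.403
```

View pics/w5.png

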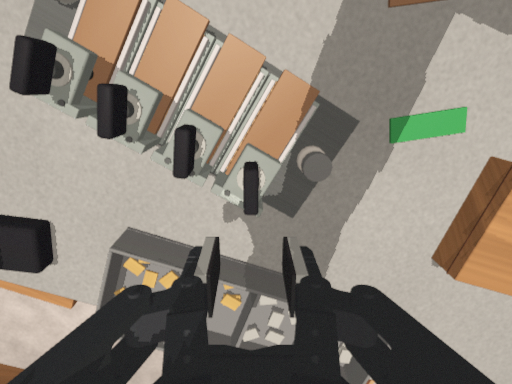

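The bar at (251,187) is still turned as left, the panel's front lies in line with its neighbours', the bystanders are unmoved, and the gripper is clear.

```bash
python3 -c "
from bench import job
print(job.hand_in())"
```

```text
the job is handed in; nothing more can be done
None
```

I pushed the loose panel home against its end stop with about 4 N and turned its knob to about 1.04 rad, which by the torque rise clamps it at about 20 N. I then let go, left the neighbouring clamps and the other things untouched, and handed the job in at about 18.5 s (no verdict was shown).

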